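# Close a split cam template and trace its edge

### The arm

A 6-joint arm with a two-finger parallel gripper is mounted at the origin on a cart in front of the work surface, level with it; the furniture and walls round the work are solid. World frame = base frame: x ahead of the robot, y to its left, z up, the work surface at z = 0. Lengths are in m, angles in rad, forces in N, time in s.
With the tool pointing down it reaches from about 0.35 to 0.875 m from the base axis. Payload 15.5 kg.
Tool frame: the origin (TCP) lies on the mounting face of the last link; the fingertips stand 173 mm ahead of it and the grasp point (between the pads) lies 155 mm ahead of it (r.tcp_to_grasp is the distance from the TCP to the grasp point, in m); z points along the fingers, y is the line along which they close (so a half turn about z gives the same grasp; the last joint's range is limited). The gripper opens to 85 mm and grips with 20 to 120 N. Pads are 22 mm wide; open, the fingers measure 114 mm over their backs; the gripper's body (76 mm by 85 mm) begins 54 mm behind the grasp point. The pads swing forward as they close: fully open they stand 13 mm farther back than shut.
Start: joints at [1.196, 0.494, 1.345, -0, 1.302, -0.096], TCP at [0.173, 0.601, 0.405] pointing down, gripper open.
Joint ranges: [-2.91, 2.91], [-0.82, 2.16], [0.22, 2.67], [-1.22, 4.37], [0.12, 2.79], [-3.08, 3.08]. Speed limits (rad/s): [1.89, 1.89, 2.57, 3.01, 3.01, 3.01].

### API

Orientations are given as [roll, pitch, yaw] about the fixed x, y, z axes, in that order (R = Rz(yaw) Ry(pitch) Rx(roll)).
In Python, from rig import r gives the robot as it stands.
- The arm moves only by the tool jog_arm, never from a script. Its argument "moves" is a list of rows, each an object of numbers: "tx", "ty", "tz": the shift along the tool's x, y, z in cm; "spin": the turn about the tool's z in degrees. A call has 1 to 8 rows; each row is the pose to reach, as a shift and turn from the pose commanded when the call began, along the tool's axes at that moment; what a row does not reach only later rows make up. A row lasts 1/8 s, in which the tool goes at most 62.5 mm and 10.7 degrees, less where a joint would pass 70% of its speed; a pose out of reach is approached as far as the arm can. A call with a gripper value outside its range is refused whole. "fingers" is the opening, from 0 (shut) to 1 (fully open), set as the call begins (left out, the last holds). The fingers move at their own pace and stop on an object; the grip force is fixed at half the most. Time passes only in rows, so rows that repeat a pose let the fingers close. It gives the time, the measured TCP pose, the force, the opening and the grip force at its end, in the units of the state.
- r.state(): the state, without advancing time (a new reading comes with each control period).
- r.read_camera(name): name is "scene" or "top" or "wrist"; returns a dict with "img" (420x560x3 uint8, blue, green, red), "fov_y" (degrees; the focal length in pixels is half the picture's height over the tangent of half this angle, whatever the lens; pixels are square), "cx", "cy" (the principal point, pixels), "rvec" (rotation vector, rad) and "tvec" (3), from world to camera coordinates, as OpenCV has them. Camera axes: x right, y down, z forward; pixel columns grow to the right and rows downward; lengths in m; the calibration is good to about 2 mm. A picture is of the moment at which its call begins. There is no depth.
- r.close_job(): hands the job in; it is judged then, once.
Trained networks look in the newest picture that a camera, given by its name, has taken for a name from the list of things; names that differ only in an ending like _2 or _b are one class to them, and where a whole thing is asked for, a point or a joint stands for the part that bears it (a point fixed in the world has none). Each returns a list of dicts, best first, with "conf" (0 to 1); they miss things now and then, are a little off and sometimes report something else, mostly with a low value. They report only what shows in the picture. A call takes as long as a camera call. They do not tell look-alikes from the thing itself.
- r.look_for(camera, query): "box" ([left, top, right, bottom] in pixels, round what is visible of it).
- r.outline_of(camera, query): "pixels" (420x560 bool, what is visible of it) and "box" ([left, top, right, bottom] in pixels, round what is visible of it).
The state is a dict: "t": time; "joints": joint angles; "qvel": joint speeds; "tau": joint torques, N m; "ee_pos": TCP position; "ee_rot": TCP orientation; "force": force on the tool from outside, world axes, zero at the start; "wrist_torque": the same for the moment, N m; "gripper_width": opening from 0.0 (shut) to 1.0 (fully open); "gripper_force": force on a finger pad.
Only numpy, scipy, OpenCV 4.12 (cv2) and the standard library are available. Lean on these libraries where they do the work, as an engineer would, in place of code of your own. Each camera call takes 0.05 s, during which the arm holds its last target. There are 200 camera calls.

### The job

Slide the loose half of the blue cam template back against the fence and along it until it butts flush against the fixed half, with no gap or step at the joint. Then stand the orange-handled tracing stylus on the steel plate with its foot against the curved edge at the green mark and run it along the edge, over the joint, to the red mark, keeping the foot on the edge the whole way. Leave the stylus standing upright on the plate at the red mark, with the template still closed, and do not disturb the tape roll, oil bottle and screwdriver.

Things in the scene. Friction and masses are not known exactly. Their poses are not given: they have to be found in the camera images.
- fixture: Steel base plate 150 x 295 x 8 mm, fixed to the bench; origin on the bench at z = 0, z up. In its frame (mm): plate x -75..75, y -120..175, top at z = 8; a steel fence along its back, face at x = 50, 18 thick, top at z = 24. The fixed half fills y -105..0, the loose half y 0..105 when closed, both back to the fence; the joint is the plane y = 0. The curved edge faces -x, to the robot.
- fixed_half: Fixed blue half of the cam template, 20 mm thick, on the plate (z 8..28 mm); origin at point seam, axes of the fixture. From y = -100 to 0 mm its edge is a concave arc of radius 80 mm about hollow_centre, deepest at (17.6, -50) mm, running smoothly into the loose half's arc at (0, 0). A red stripe on its top at edge point (5.4, -92.4) mm marks the end of the run.
- loose_corner (a point): Point of the loose half, at the bottom, where its curved edge meets its joint face. It lies at point seam when the template is closed. Its axes are those of the loose half, parallel to the fixture's when closed (x to the fence, y along it, away from the joint).
- loose_half: Loose blue half, 0.9 kg, 68 x 105 x 20 mm, sliding on the plate; origin at the bottom, 50 mm before its flat back, mid-length (fixture (0, 52.5, 8) mm when closed). Starts 25 to 60 mm from the joint, 12 to 25 mm off the fence, turned up to 6 degrees. Closed, its edge is a convex arc of radius 80 mm about lobe_centre, y 0..100, crown (-17.6, 50). Green stripe (start) at edge (-5.4, 92.4).
- handle (a point): Centre of the black handle bar on the loose half: 18 mm thick across x, 50 mm long along y, 36 mm high, standing on the 20 mm half (top 64 mm, this centre 46 mm above the bench). Pressed down while it is pushed here, the half sticks and tips; held up lightly it slides easily. 10 mm in +x and 52.5 mm in +y of loose_corner.
- seam (a point): Point on the plate's top, fixture frame (0, 0, 8) mm, where the curved edge crosses the joint; fixed.
- stylus_handle (a point): Middle of the stylus's upright orange handle, 88 mm above the underside of its foot. Handle: round, diameter 28 mm, from 46 to 112 mm above the underside. It sits on a rubber bush that gives up to 10 mm sideways in any direction, at 0.4 N per mm, and springs back; it does not tilt or turn. Stylus 0.44 kg in all.
- stylus_foot (a point): Centre of the underside of the stylus's foot, a round steel disc of diameter 36 mm, 14 mm high, below the handle; above it a neck of diameter 20 mm. The stylus starts upright on the bench to the right of the fixture. The rim of the disc is what traces the edge, so the foot's centre runs 18 mm outside the edge.
- lobe_centre (a point): Centre of the convex arc, fixture frame (62.4, 50) mm; the foot's centre runs 98 mm from it.
- hollow_centre (a point): Centre of the concave arc, fixture frame (-62.4, -50) mm; the foot's centre runs 62 mm from it. The foot changes from one arc to the other at fixture frame (-14.1, -11.3) mm.
- path0 (a point): Point on the plate's top where the foot's centre stands when it touches the closed edge at the green mark (1 of 7 along the run, 33 mm apart).
- path1 (a point): Point on the plate's top where the foot's centre stands when it touches the closed edge on the lobe (2 of 7 along the run, 33 mm apart).
- path2 (a point): Point on the plate's top where the foot's centre stands when it touches the closed edge past the crown of the lobe (3 of 7 along the run, 33 mm apart).
- path3 (a point): Point on the plate's top where the foot's centre stands when it touches the closed edge near the end of the lobe (4 of 7 along the run, 33 mm apart).
- path4 (a point): Point on the plate's top where the foot's centre stands when it touches the closed edge into the hollow on the fixed half (5 of 7 along the run, 33 mm apart).
- path5 (a point): Point on the plate's top where the foot's centre stands when it touches the closed edge through the hollow (6 of 7 along the run, 33 mm apart).
- path6 (a point): Point on the plate's top where the foot's centre stands when it touches the closed edge at the red mark (7 of 7 along the run, 33 mm apart).
- tape_roll: Roll of beige tape lying flat, 104 mm across, 25 mm high; bystander. Origin under its centre.
- oil_bottle: Small oil bottle with red needle cap, 32 mm across, 97 mm high, standing; bystander. Origin under its centre.
- screwdriver: Red-handled screwdriver, 157 mm long, lying; bystander. Origin under its centre.
There are look-alikes about, which are no part of the job. What is shaped like the part that bears stylus_handle but turquoise or yellow is not meant.

How it is judged:
By the outcome, as a careful person would: the job done as asked, in the order asked, and still so for the second after the job is handed in, with the robot touching nothing.
It also fails if it takes over 72 s, if anything falls off the work surface, if the arm or the gripper's body presses on something with over 40 N, if the wrist force passes 120 N, or if a joint passes its speed limit or range.

## Working session

There is one attempt and no reset: what is moved stays moved. The work goes in short steps, Python scripts to look and compute and a tool call to move; the robot and the scene stay as the last step left them, time stands still between calls to the robot, and variables do not carry over. Pictures are saved under pics/ and viewed, at most 12 in all, crops included, and the job is handed in when it is done.

Besides the shell and the picture viewer there is one more tool, called as a command line: name --argument value ..., lists and objects as JSON in quotes. jog_arm: Moves the arm, as the interface text tells. Its arguments: {"type":"object","properties":{"moves":{"type":"array"},"fingers":{"type":"number"}},"required":["moves"]}

```bash
ls; mkdir -p pics; python3 - <<'E'
from rig import r
import cv2,numpy as np
s=r.state();print({k:np.round(s[k],3) for k in s})
ims=[]
for c in["scene","top"]:
    d=r.read_camera(c);print(c,d["fov_y"],d["cx"],d["cy"],d["rvec"],d["tvec"])
    cv2.imwrite(f"pics/{c}1.png",d["img"])
    for q in["fixture","fixed_half","loose_half","handle","stylus_handle","stylus_foot","tape_roll","oil_bottle","screwdriver"]:
        print(q,[(np.round(o["box"]).astype(int).tolist(),round(o["conf"],2)) for o in r.look_for(c,q)][:4])
E
```

```text
pics
{'t': np.float64(0.0), 'joints': array([ 1.195,  0.494,  1.346,  0.   ,  1.303, -0.096]), 'qvel': array([-0.001,  0.   ,  0.   , -0.001,  0.001, -0.   ]), 'tau': array([-1.0000e-03, -8.8217e+01, -3.8385e+01, -1.0000e-03,  1.1000e-02,
       -0.0000e+00]), 'ee_pos': array([0.173, 0.601, 0.404]), 'ee_rot': array([-3.14 , -0.   ,  2.862]), 'force': array([ 0.118,  0.483, -0.859]), 'wrist_torque': array([ 0.038, -0.012,  0.029]), 'gripper_force': np.float64(0.0), 'gripper_width': np.float64(1.001)}
scene 53.55867298982186 271.952931272212 209.1514460066987 [ 0.71168222 -2.44192557  1.31227573] [0.3436096  0.36074095 0.48544522]
fixture [([137, 238, 297, 370], 0.59)]
fixed_half [([211, 241, 266, 282], 0.84)]
loose_half [([168, 286, 231, 336], 0.96)]
handle [([168, 283, 229, 333], 0.85), ([137, 239, 297, 372], 0.75)]
stylus_handle [([338, 190, 352, 219], 0.93), ([310, 182, 322, 209], 0.82), ([279, 172, 296, 203], 0.78), ([252, 187, 261, 214], 0.74)]
stylus_foot [([296, 165, 307, 209], 0.91), ([278, 179, 295, 223], 0.8), ([252, 181, 265, 229], 0.66), ([335, 191, 352, 236], 0.6)]
tape_r
[... 199 characters left out ...]
87514  0.13612743] [-0.25366818  0.5962354   1.04437182]
fixture [([143, 196, 261, 258], 0.72)]
fixed_half [([212, 205, 258, 225], 0.88), ([320, 230, 339, 248], 0.69)]
loose_half [([155, 211, 201, 243], 0.67), ([142, 198, 262, 260], 0.47)]
handle [([159, 214, 199, 240], 0.83)]
stylus_handle [([341, 201, 356, 215], 0.67), ([318, 262, 337, 275], 0.56), ([283, 186, 294, 203], 0.53), ([322, 229, 339, 240], 0.47)]
stylus_foot [([321, 231, 338, 246], 0.78), ([339, 203, 356, 221], 0.78), ([315, 261, 338, 272], 0.69), ([280, 187, 295, 203], 0.52)]
tape_roll [([371, 195, 411, 236], 0.89)]
oil_bottle [([320, 175, 331, 192], 0.7)]
screwdriver [([366, 261, 408, 271], 0.79), ([146, 195, 259, 262], 0.25)]
```

```bash
python3 - <<'E'
import cv2
for c,(x0,y0,x1,y1) in dict(scene=(130,150,400,380),top=(130,150,430,300)).items():
    i=cv2.imread(f"pics/{c}1.png")[y0:y1,x0:x1]
    cv2.imwrite(f"pics/{c}1z.png",cv2.resize(i,None,fx=2.6,fy=2.6,interpolation=cv2.INTER_CUBIC))
E
```

```text
(no output)
```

View pics/scene1z.png

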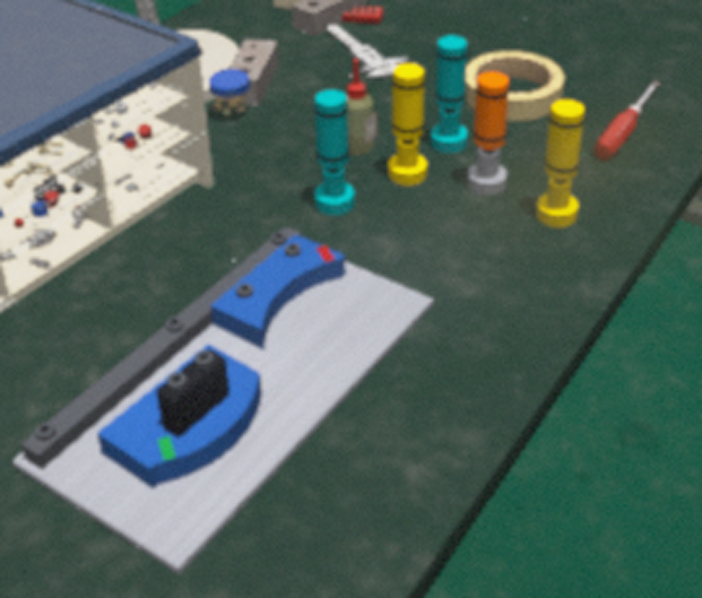

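View pics/top1z.png

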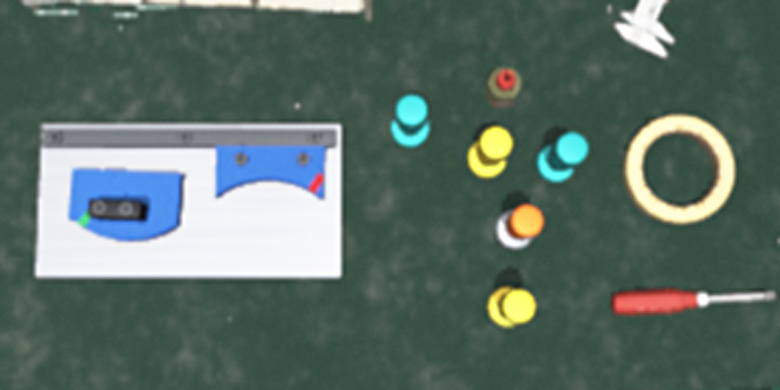

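The scene shows five stylus-shaped things: turquoise at crop (332,150) and (450,95), yellow at (408,125) and (563,160), and one with an orange handle and steel foot at (488,130). In the original images the last is at scene (318,200) and top (330,236), and it is the only one that fits the description. The plate has the fixed half on the right and the loose half on the left.

```bash
cat > h.py <<'E'
from rig import r
import cv2,numpy as np
from scipy.spatial.transform import Rotation as Ro
def cal(d):
    h,w=d["img"].shape[:2];f=h/2/np.tan(np.radians(d["fov_y"]/2))
    return np.array([[f,0,d["cx"]],[0,f,d["cy"]],[0,0,1.]]),np.array(d["rvec"],float),np.array(d["tvec"],float)
def proj(d,P):
    K,rv,t=cal(d);return cv2.projectPoints(np.atleast_2d(np.array(P,float)),rv,t,K,None)[0][:,0]
def ray(d,uv,z):
    "pixels -> world points on plane z"
    K,rv,t=cal(d);R=cv2.Rodrigues(rv)[0];uv=np.atleast_2d(uv).astype(float)
    v=np.c_[uv,np.ones(len(uv))]@np.linalg.inv(K).T@R;c=-R.T@t
    return c+v*((z-c[2])/v[:,2])[:,None]
def pose():
    s=r.state();return np.array(s["ee_pos"]),Ro.from_euler("xyz",s["ee_rot"])
def go(p,yaw,base=None):
    "tool-axis shift (cm) and spin (deg) to TCP p, tool yaw (deg)"
    p0,R0=base or pose();t=R0.inv().apply(np.array(p)-p0)*100
    y0=np.degrees(R0.as_euler("xyz")[2]);sp=-((yaw-y0+90)%180-90)
    print("tx %.2f ty %.2f tz %.2f spin %.1f"%(*t,sp))
E
python3 - <<'E'
from h import *
d=r.read_camera("top")
c=np.array([(42,124),(342,124),(342,277),(36,277)])/2.6+[130,150]
print(np.round(ray(d,c,.008),3))
print("stylus foot",ray(d,[(513/2.6+130,229/2.6+150)],.014),"handle top",ray(d,[(527/2.6+130,220/2.6+150)],.112))
print("bar",ray(d,[(118/2.6+130,208/2.6+150)],.064))
for n,p,z in[("yellow",(489,157),.01),("y2",(508,305),.01),("tq",(556,160),.01),("tq2",(410,128),.01),("oil",(505,88),.03)]:print(n,ray(d,np.array(p)/2.6+[130,150],z).round(3))
E
```

```text
[[ 0.641  0.076  0.008]
 [ 0.634 -0.22   0.008]
 [ 0.484 -0.217  0.008]
 [ 0.491  0.079  0.008]]
stylus foot [[ 0.5267477  -0.38339961  0.014     ]] handle top [[ 0.52792525 -0.38548548  0.112     ]]
bar [[ 0.55099735 -0.013258    0.064     ]]
yellow [[ 0.598 -0.363  0.01 ]]
y2 [[ 0.454 -0.376  0.01 ]]
tq [[ 0.594 -0.428  0.01 ]]
tq2 [[ 0.628 -0.286  0.01 ]]
oil [[ 0.662 -0.379  0.03 ]]
```

```bash
python3 - <<'E'
from h import *
go([.54,-.04,.40],88.6)
d=r.read_camera("wrist");K,rv,t=cal(d);R=cv2.Rodrigues(rv)[0];p,R0=pose();print("cam in tool",R0.inv().apply(-R.T@t-p),R0.inv().apply(R[2]))
E
```

```text
tx -53.00 ty -51.43 tz 0.47 spin 75.4
cam in tool [ 0.07368021 -0.00145439  0.0303401 ] [-0.28901327 -0.00110849  0.95732445]
```

jog_arm --moves '[{"tx": -53, "ty": -51.4, "spin": 75.4}, {"tx": -53, "ty": -51.4, "spin": 75.4}, {"tx": -53, "ty": -51.4, "spin": 75.4}, {"tx": -53, "ty": -51.4, "spin": 75.4}, {"tx": -53, "ty": -51.4, "spin": 75.4}, {"tx": -53, "ty": -51.4, "spin": 75.4}, {"tx": -53, "ty": -51.4, "spin": 75.4}, {"tx": -53, "ty": -51.4, "spin": 75.4}]'

```text
validation failed for argument at $.mo...
```

```bash
python3 - <<'E'
from h import *
print(pose()[0]);go([.54,-.04,.40],88.6)
E
```

```text
[0.17259519 0.60069492 0.40469594]
tx -53.01 ty -51.43 tz 0.47 spin 75.4
```

jog_arm --moves '[{"tx": -53.0, "ty": -51.4, "tz": 0.0, "spin": 75.4}, {"tx": -53.0, "ty": -51.4, "tz": 0.0, "spin": 75.4}, {"tx": -53.0, "ty": -51.4, "tz": 0.0, "spin": 75.4}, {"tx": -53.0, "ty": -51.4, "tz": 0.0, "spin": 75.4}, {"tx": -53.0, "ty": -51.4, "tz": 0.0, "spin": 75.4}, {"tx": -53.0, "ty": -51.4, "tz": 0.0, "spin": 75.4}, {"tx": -53.0, "ty": -51.4, "tz": 0.0, "spin": 75.4}, {"tx": -53.0, "ty": -51.4, "tz": 0.0, "spin": 75.4}]'

```text
t: 2.1
ee_pos: [0.4222, 0.1651, 0.405]
ee_rot: [3.141, -0.0, 1.543]
force: [0.8, -0.5, -0.0]
gripper_width: 1.002
gripper_force: 0.0
```

```bash
python3 - <<'E'
from h import *
print(pose()[0]);go([.54,-.04,.40],88.6)
E
```

```text
[0.42216413 0.16513086 0.40496917]
tx -20.17 ty 12.36 tz 0.50 spin -0.2
```

jog_arm --moves '[{"tx": -20.2, "ty": 12.4, "tz": 0.5, "spin": 0.0}, {"tx": -20.2, "ty": 12.4, "tz": 0.5, "spin": 0.0}, {"tx": -20.2, "ty": 12.4, "tz": 0.5, "spin": 0.0}, {"tx": -20.2, "ty": 12.4, "tz": 0.5, "spin": 0.0}, {"tx": -20.2, "ty": 12.4, "tz": 0.5, "spin": 0.0}]'

```text
t: 2.72
ee_pos: [0.5417, -0.0409, 0.3994]
ee_rot: [3.141, 0.001, 1.542]
force: [1.5, -0.3, 0.5]
gripper_width: 0.996
gripper_force: 0.0
```

```bash
python3 - <<'E'
from h import *
print(pose()[0])
d=r.read_camera("wrist");cv2.imwrite("pics/w1.png",d["img"]);np.save("w1.npy",d,allow_pickle=True)
for q in["fixture","fixed_half","loose_half","handle"]:
    for o in r.outline_of("wrist",q)[:2]:print(q,np.round(o["box"]),o["conf"])
E
```

```text
[ 0.54172948 -0.04087846  0.39943007]
fixture [226.  59. 377. 329.] 0.56
fixed_half [300. 232. 347. 322.] 0.95
loose_half [260. 101. 332. 208.] 0.87
handle [263.  98. 331. 209.] 0.69
```

View pics/w1.png

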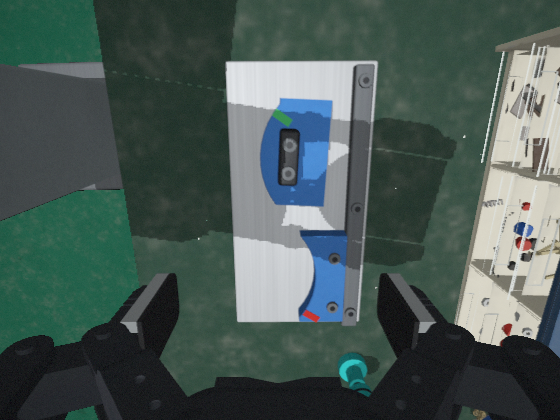

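The wrist view shows the plate with corners at about (226,62), (378,61) and (237,322). The loose half is at (260–332, 98–208) with its bar at (289,158). The fixed half has its joint at row 233 and the red stripe at (310,316).

```bash
cat >> h.py <<'E'
from scipy.optimize import least_squares
def fx(q,P):
    P=np.atleast_2d(np.array(P,float))/1000;c,s=np.cos(q[2]),np.sin(q[2])
    return np.c_[q[0]+c*P[:,0]-s*P[:,1],q[1]+s*P[:,0]+c*P[:,1],P[:,2]]
def fit(obs,q0):
    f=lambda q:np.concatenate([(proj(d,fx(q,M))-u).ravel() for d,M,u in obs])
    o=least_squares(f,q0,loss="soft_l1",x_scale=[.01,.01,.02]);print("fit",o.x.round(4),np.degrees(o.x[2]).round(2),"res",f(o.x).round(1));return o.x
E
python3 - <<'E'
from h import *
d=np.load("w1.npy",allow_pickle=True).item();t=r.read_camera("top")
w=[(d,[(-75,175,8),(75,175,8),(-75,-120,8),(0,0,28),(50,0,28)],np.array([(226,62),(378,61),(237,322),(300,233),(346,234)]))]
tp=[(t,[(75,175,8),(75,-120,8),(-75,-120,8),(-75,175,8)],np.array([(42,124),(342,124),(342,277),(36,277)])/2.6+[130,150])]
a=fit(w,[.56,-.05,0]);b=fit(tp,[.56,-.05,0]);q=fit(w+tp,a)
# loose half in own frame (corner coords)
l=[(d,[(50,0,28),(50,105,28),(10,27.5,64),(10,77.5,64)],np.array([(324,206),(332,100),(287,186),(291,129)]))]
L=fit(l,[.56,0,0])
m=lambda P:((P-[*q[:2],0])[:,:2]@np.array([[np.cos(q[2]),-np.sin(q[2])],[np.sin(q[2]),np.cos(q[2])]])*1000).round(1)
print("corner in fixture",m(fx(L,[(0,0,8)])),"bar",fx(L,[(10,52.5,46)]),"yaw rel",np.degrees(L[2]-q[2]))
np.save("q.npy",q);np.save("L.npy",L)
E
```

```text
fit [ 0.5638 -0.0967 -0.0258] -1.48 res [-1.3 -1.2  0.4 -0.9 -0.4  0.2  0.1  2.9  0.9  1.7]
fit [ 0.562  -0.0979 -0.0216] -1.24 res [ 0.1  0.  -0.  -0.1 -0.3 -0.   0.2  0.1]
fit [ 0.5635 -0.097  -0.0254] -1.46 res [-1.6 -0.8  0.  -0.6 -0.6  0.4 -0.1  3.2  0.7  2.  -0.1 -0.8 -0.3 -0.5
 -0.8 -0.4 -0.3 -0.8]
fit [ 0.5387 -0.0607 -0.0712] -4.08 res [-0.4 -0.   0.5 -0.3  0.5 -0.2 -0.6  0.6]
corner in fixture [[-25.8  35.6]] bar [[ 0.55240196 -0.00906778  0.046     ]] yaw rel -2.625564194391944
```

```bash
python3 - <<'E'
from h import *
go([.5524,-.0091,.207],85.9)
E
```

```text
tx 2.82 ty 1.18 tz 19.28 spin 2.7
```

jog_arm --moves '[{"tx": 2.8, "ty": 1.2, "tz": 5.0, "spin": 2.7}, {"tx": 2.8, "ty": 1.2, "tz": 10.0, "spin": 2.7}, {"tx": 2.8, "ty": 1.2, "tz": 14.0, "spin": 2.7}, {"tx": 2.8, "ty": 1.2, "tz": 14.0, "spin": 2.7}]' --fingers 0.6

```text
t: 3.52
ee_pos: [0.552, -0.0095, 0.2579]
ee_rot: [-3.137, -0.0, 1.5]
force: [0.4, -0.0, 1.3]
gripper_width: 0.598
gripper_force: 0.0
```

```bash
python3 - <<'E'
from h import *
d=r.read_camera("wrist");cv2.imwrite("pics/w2.png",d["img"]);np.save("w2.npy",d,allow_pickle=True)
L=np.load("L.npy");print(proj(d,fx(L,[(50,0,28),(50,105,28),(1,27.5,64),(19,27.5,64),(19,77.5,64),(1,77.5,64)])).round())
go([.5524,-.0091,.207],85.9)
E
```

```text
[[341. 306.]
 [350. 146.]
 [264. 298.]
 [298. 298.]
 [299. 209.]
 [263. 209.]]
tx 0.06 ty -0.04 tz 5.27 spin 0.0
```

View pics/w2.png

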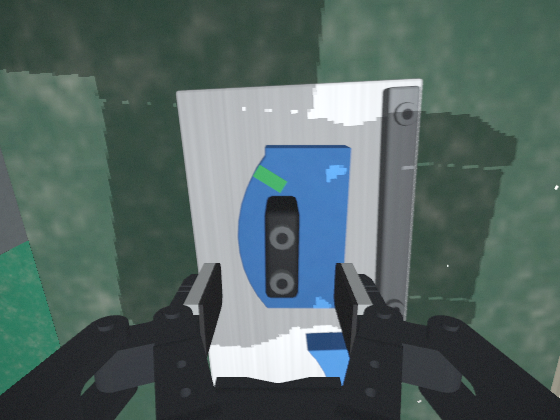

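The loose half's back corners sit at (350,146) and (345,306), and the bar is centred between the fingers at (282,250). This agrees with the prediction.

jog_arm --moves '[{"tx": 0.0, "ty": 0.0, "tz": 2.6, "spin": 0.0}, {"tx": 0.0, "ty": 0.0, "tz": 5.2, "spin": 0.0}, {"tx": 0.0, "ty": 0.0, "tz": 5.2, "spin": 0.0}]'

```text
t: 3.95
ee_pos: [0.5532, -0.0102, 0.2085]
ee_rot: [-3.142, 0.0, 1.499]
force: [-0.3, -0.5, 0.8]
gripper_width: 0.6
gripper_force: 0.0
```

jog_arm --moves '[{"tx": 0.0, "ty": 0.0, "tz": 0.0, "spin": 0.0}, {"tx": 0.0, "ty": 0.0, "tz": 0.0, "spin": 0.0}, {"tx": 0.0, "ty": 0.0, "tz": 0.0, "spin": 0.0}, {"tx": 0.0, "ty": 0.0, "tz": 0.0, "spin": 0.0}, {"tx": 0.0, "ty": 0.0, "tz": 0.0, "spin": 0.0}, {"tx": 0.0, "ty": 0.0, "tz": 0.0, "spin": 0.0}]' --fingers 0.0

```text
t: 4.7
ee_pos: [0.5534, -0.0103, 0.2094]
ee_rot: [3.139, 0.0, 1.499]
force: [-2.7, 0.8, 15.3]
gripper_width: 0.198
gripper_force: 59.6
```

jog_arm --moves '[{"tx": 0.0, "ty": 0.0, "tz": -0.15, "spin": 0.0}, {"tx": 0.0, "ty": 0.0, "tz": -0.15, "spin": 0.0}]'

```text
t: 4.95
ee_pos: [0.5529, -0.0103, 0.2094]
ee_rot: [-3.141, 0.0, 1.499]
force: [-2.7, 0.4, 3.1]
gripper_width: 0.197
gripper_force: 60.6
```

jog_arm --moves '[{"tx": 0.0, "ty": 0.0, "tz": -0.1, "spin": 0.0}, {"tx": 0.0, "ty": 0.0, "tz": -0.1, "spin": -1.3}, {"tx": 0.0, "ty": 0.0, "tz": -0.1, "spin": -2.6}, {"tx": 0.0, "ty": 0.0, "tz": -0.1, "spin": -2.6}]'

```text
t: 5.45
ee_pos: [0.553, -0.0103, 0.2101]
ee_rot: [-3.141, -0.0, 1.545]
force: [-1.0, 0.5, -8.8]
gripper_width: 0.198
gripper_force: 58.7
```

jog_arm --moves '[{"tx": 0.0, "ty": 0.5, "tz": 0.0, "spin": 0.0}, {"tx": 0.0, "ty": 1.0, "tz": 0.0, "spin": 0.0}, {"tx": 0.0, "ty": 1.5, "tz": 0.0, "spin": 0.0}, {"tx": 0.0, "ty": 1.9, "tz": 0.0, "spin": 0.0}, {"tx": 0.0, "ty": 1.9, "tz": 0.0, "spin": 0.0}]'

```text
t: 6.08
ee_pos: [0.5724, -0.0108, 0.2102]
ee_rot: [3.141, 0.0, 1.544]
force: [0.8, -0.1, -9.4]
gripper_width: 0.201
gripper_force: 58.9
```

jog_arm --moves '[{"tx": 0.0, "ty": 0.1, "tz": 0.06, "spin": 0.0}, {"tx": 0.0, "ty": 0.2, "tz": 0.06, "spin": 0.0}, {"tx": 0.0, "ty": 0.3, "tz": 0.06, "spin": 0.0}, {"tx": 0.0, "ty": 0.4, "tz": 0.06, "spin": 0.0}, {"tx": 0.0, "ty": 0.4, "tz": 0.06, "spin": 0.0}]'

```text
t: 6.7
ee_pos: [0.5761, -0.0109, 0.2096]
ee_rot: [3.141, -0.0, 1.544]
force: [0.2, 0.0, -9.8]
gripper_width: 0.194
gripper_force: 58.9
```

jog_arm --moves '[{"tx": 0.0, "ty": 0.1, "tz": 0.03, "spin": 0.0}, {"tx": 0.0, "ty": 0.2, "tz": 0.06, "spin": 0.0}, {"tx": 0.0, "ty": 0.3, "tz": 0.06, "spin": 0.0}, {"tx": 0.0, "ty": 0.3, "tz": 0.06, "spin": 0.0}]'

```text
t: 7.2
ee_pos: [0.5775, -0.011, 0.2095]
ee_rot: [-3.138, 0.0, 1.544]
force: [-16.5, -1.5, 15.2]
gripper_width: 0.198
gripper_force: 62.5
```

jog_arm --moves '[{"tx": 0.0, "ty": -0.1, "tz": -0.05, "spin": 0.0}, {"tx": 0.0, "ty": -0.1, "tz": -0.05, "spin": 0.0}]'

```text
t: 7.45
ee_pos: [0.5772, -0.011, 0.2096]
ee_rot: [-3.14, 0.0, 1.544]
force: [-8.0, -0.3, 0.4]
gripper_width: 0.202
gripper_force: 60.6
```

```bash
python3 - <<'E'
from h import *
s=r.state();print(s["wrist_torque"],s["force"])
E
```

```text
[-0.22404818  1.27958715  0.10791012] [-8.04892031 -0.27797469  0.42886995]
```

jog_arm --moves '[{"tx": -0.4, "ty": -0.03, "tz": -0.04, "spin": 0.0}, {"tx": -0.9, "ty": -0.03, "tz": -0.04, "spin": 0.0}, {"tx": -1.4, "ty": -0.03, "tz": -0.04, "spin": 0.0}, {"tx": -1.9, "ty": -0.03, "tz": -0.04, "spin": 0.0}, {"tx": -2.4, "ty": -0.03, "tz": -0.04, "spin": 0.0}, {"tx": -2.8, "ty": -0.03, "tz": -0.04, "spin": 0.0}, {"tx": -3.1, "ty": -0.03, "tz": -0.04, "spin": 0.0}, {"tx": -3.1, "ty": -0.03, "tz": -0.04, "spin": 0.0}]'

```text
t: 8.45
ee_pos: [0.5764, -0.0423, 0.2096]
ee_rot: [-3.14, -0.0, 1.544]
force: [-5.9, -1.5, -6.3]
gripper_width: 0.196
gripper_force: 59.4
```

Still in fence contact. I'll creep to the joint.

jog_arm --moves '[{"tx": -0.1, "ty": 0.0, "tz": 0.02, "spin": 0.0}, {"tx": -0.2, "ty": 0.0, "tz": 0.02, "spin": 0.0}, {"tx": -0.3, "ty": 0.0, "tz": 0.02, "spin": 0.0}, {"tx": -0.4, "ty": 0.0, "tz": 0.02, "spin": 0.0}, {"tx": -0.4, "ty": 0.0, "tz": 0.02, "spin": 0.0}]'

```text
t: 9.07
ee_pos: [0.5763, -0.0457, 0.2096]
ee_rot: [-3.14, -0.001, 1.544]
force: [-4.9, 6.5, -3.3]
gripper_width: 0.201
gripper_force: 59.8
```

jog_arm --moves '[{"tx": -0.1, "ty": 0.1, "tz": 0.0, "spin": 0.0}, {"tx": -0.1, "ty": 0.1, "tz": 0.0, "spin": 0.0}, {"tx": -0.1, "ty": 0.1, "tz": 0.05, "spin": 0.0}, {"tx": -0.1, "ty": 0.1, "tz": 0.05, "spin": 0.0}]'

```text
t: 9.57
ee_pos: [0.5766, -0.0458, 0.2095]
ee_rot: [-3.139, -0.002, 1.544]
force: [-12.9, 17.8, 10.9]
gripper_width: 0.2
gripper_force: 61.9
```

```bash
python3 - <<'E'
from h import *
s=r.state();print(s["wrist_torque"],s["force"])
d=r.read_camera("wrist");q=np.load("q.npy")
uv=proj(d,fx(q,[(0,0,28),(50,0,28)]));print(uv)
i=d["img"];c=uv.mean(0);x,y=int(c[0])-70,int(c[1])-50
cv2.imwrite("pics/w3.png",cv2.resize(i[max(y,0):y+100,x:x+140],None,fx=5,fy=5,interpolation=cv2.INTER_CUBIC))
E
```

```text
[2.60584934 1.87611602 0.17763655] [-12.94212284  17.82371582  10.89787008]
[[257.95637055 355.60471203]
 [352.12445527 355.58627542]]
```

View pics/w3.png

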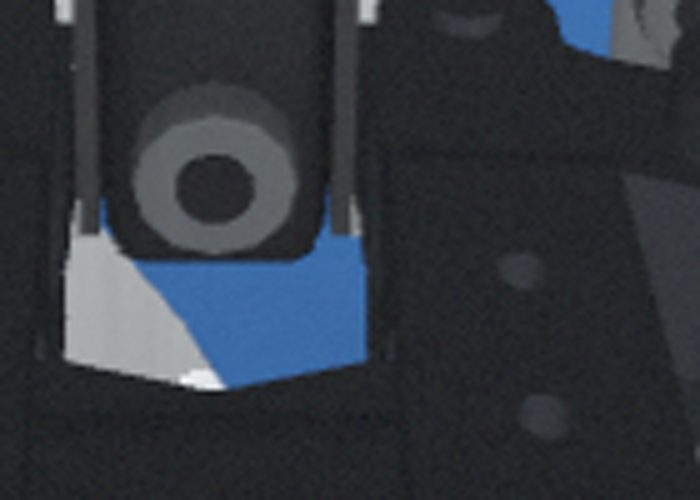

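The joint is hidden behind the gripper. The half holds still against a 13 N push at the fence and an 18 N push at the joint, so it is butted. I'll ease the load, release, rise and check.

jog_arm --moves '[{"tx": 0.1, "ty": -0.05, "tz": 0.0, "spin": 0.0}, {"tx": 0.1, "ty": -0.05, "tz": 0.0, "spin": 0.0}]'

```text
t: 9.88
ee_pos: [0.5764, -0.0456, 0.2095]
ee_rot: [-3.139, -0.001, 1.544]
force: [-11.6, 7.8, 8.3]
gripper_width: 0.201
gripper_force: 61.5
```

jog_arm --moves '[{"tx": 0.0, "ty": 0.0, "tz": 0.0, "spin": 0.0}, {"tx": 0.0, "ty": 0.0, "tz": 0.0, "spin": 0.0}, {"tx": 0.0, "ty": 0.0, "tz": 0.0, "spin": 0.0}, {"tx": 0.0, "ty": 0.0, "tz": -2.0, "spin": 0.0}, {"tx": 0.0, "ty": 0.0, "tz": -8.0, "spin": 0.0}, {"tx": 0.0, "ty": 0.0, "tz": -14.0, "spin": 0.0}, {"tx": 0.0, "ty": 0.0, "tz": -16.0, "spin": 0.0}, {"tx": 0.0, "ty": 0.0, "tz": -16.0, "spin": 0.0}]' --fingers 0.6

```text
t: 10.88
ee_pos: [0.5777, -0.0461, 0.3709]
ee_rot: [3.138, 0.001, 1.544]
force: [0.2, -0.6, -0.1]
gripper_width: 0.599
gripper_force: 0.0
```

```bash
python3 - <<'E'
from h import *
d=r.read_camera("wrist");np.save("w4.npy",d,allow_pickle=True);q=np.load("q.npy")
uv=proj(d,fx(q,[(0,0,28),(50,0,28),(50,105,28),(50,-105,28),(75,175,8),(-75,175,8),(-75,-120,8)]));print(uv.round())
i=d["img"];x0,y0=170,80
cv2.imwrite("pics/w4.png",cv2.resize(i[60:340,190:430],None,fx=2.1,fy=2.1,interpolation=cv2.INTER_CUBIC))
E
```

```text
[[264. 242.]
 [315. 242.]
 [318. 133.]
 [312. 333.]
 [346.  51.]
 [178.  51.]
 [201. 334.]]
```

View pics/w4.png

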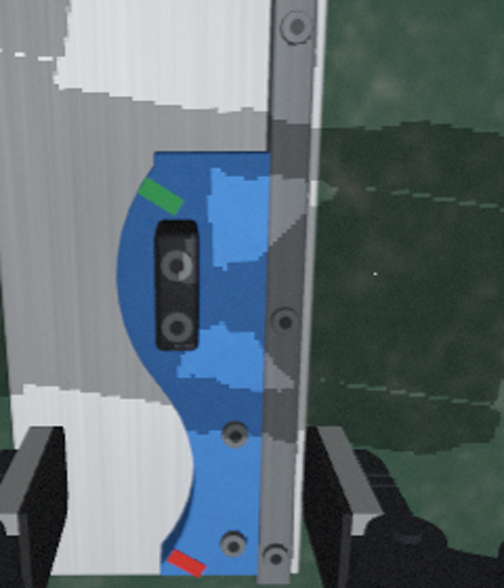

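The template is closed: the curved edge runs unbroken across the joint near crop (183,405), and the back is flush to the fence. Next is the stylus.

```bash
python3 - <<'E'
from h import *
q=np.load("q.npy");q[0]+=.001;np.save("q.npy",q)
go([.5275,-.384,.34],88.5)
E
```

```text
tx -33.92 ty -4.08 tz 2.94 spin -0.0
```

jog_arm --moves '[{"tx": -33.9, "ty": -4.1, "tz": 2.9, "spin": 0.0}, {"tx": -33.9, "ty": -4.1, "tz": 2.9, "spin": 0.0}, {"tx": -33.9, "ty": -4.1, "tz": 2.9, "spin": 0.0}, {"tx": -33.9, "ty": -4.1, "tz": 2.9, "spin": 0.0}, {"tx": -33.9, "ty": -4.1, "tz": 2.9, "spin": 0.0}, {"tx": -33.9, "ty": -4.1, "tz": 2.9, "spin": 0.0}, {"tx": -33.9, "ty": -4.1, "tz": 2.9, "spin": 0.0}, {"tx": -33.9, "ty": -4.1, "tz": 2.9, "spin": 0.0}]'

```text
t: 11.92
ee_pos: [0.5272, -0.3831, 0.3389]
ee_rot: [-3.14, -0.002, 1.544]
force: [0.1, 0.6, 0.4]
gripper_width: 0.601
gripper_force: 0.0
```

```bash
python3 - <<'E'
from h import *
print(pose()[0])
d=r.read_camera("wrist");i=d["img"];cv2.imwrite("pics/w5.png",i)
h=cv2.cvtColor(i,cv2.COLOR_BGR2HSV);m=cv2.inRange(h,(4,150,120),(17,255,255))
n,l,s,c=cv2.connectedComponentsWithStats(m);k=1+np.argsort(-s[1:,4])[:3];print(s[k],c[k].round(1))
for o in r.look_for("wrist","stylus_handle")[:5]:print(np.round(o["box"]),o["conf"])
print(proj(d,[(.5275,-.385,.112),(.5275,-.385,.046),(.5275,-.385,0)]))
E
```

```text
[ 0.52716305 -0.38307212  0.33893512]
[[ 260  214   44   45 1535]
 [ 262  197   39   26  490]
 [ 272  194   20    5   23]] [[281.8 235.8]
 [280.9 207.4]
 [281.7 195.7]]
[258. 191. 302. 261.] 0.83
[343. 243. 401. 309.] 0.81
[354. 160. 424. 220.] 0.73
[134. 183. 203. 246.] 0.68
[402.  31. 496.  91.] 0.59
[[279.77334413 237.7574792 ]
 [279.43816785 208.68040584]
 [279.28358805 195.27036256]]
```

View pics/w5.png

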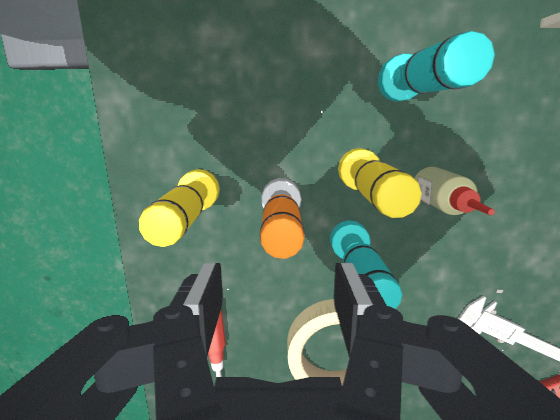

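The orange stylus with the steel foot is at (282,236), centred between the fingers. The neighbours at (165,220), (390,190) and (375,285) are yellow or turquoise and clear of the fingers.

jog_arm --moves '[{"tx": -0.1, "ty": 0.1, "tz": 3.0, "spin": 0.0}, {"tx": -0.1, "ty": 0.1, "tz": 6.0, "spin": 0.0}, {"tx": -0.1, "ty": 0.1, "tz": 8.5, "spin": 0.0}, {"tx": -0.1, "ty": 0.1, "tz": 9.6, "spin": 0.0}, {"tx": -0.1, "ty": 0.1, "tz": 9.6, "spin": 0.0}]'

```text
t: 12.65
ee_pos: [0.5284, -0.3842, 0.244]
ee_rot: [-3.141, -0.001, 1.545]
force: [0.3, -0.1, 0.6]
gripper_width: 0.601
gripper_force: 0.0
```

jog_arm --moves '[{"tx": 0.0, "ty": 0.0, "tz": 0.0, "spin": 0.0}, {"tx": 0.0, "ty": 0.0, "tz": 0.0, "spin": 0.0}, {"tx": 0.0, "ty": 0.0, "tz": 0.0, "spin": 0.0}, {"tx": 0.0, "ty": 0.0, "tz": 0.0, "spin": 0.0}, {"tx": 0.0, "ty": 0.0, "tz": 0.0, "spin": 0.0}]' --fingers 0.0

```text
t: 13.28
ee_pos: [0.5286, -0.3851, 0.2454]
ee_rot: [3.14, 0.001, 1.544]
force: [0.8, -0.3, 8.1]
gripper_width: 0.315
gripper_force: 58.7
```

```bash
python3 - <<'E'
from h import *
q=np.load("q.npy");lc=np.array([62.4,50]);hc=np.array([-62.4,-50])
# foot centre path, evenly by arc length, inset toward edge by d (mm)
a0=np.arctan2(92.4-50,-5.4-62.4)
def path(n,d):
    e=np.arctan2(-11.3-50,-14.1-62.4); a0_=a0%(2*np.pi); e_=e%(2*np.pi)
    b0=np.arctan2(-11.3+50,-14.1+62.4); b1=np.arctan2(-92.4+50,5.4+62.4)
    l1=98*abs(e_-a0_);l2=62*abs(b0-b1)
    out=[]
    for s in np.linspace(0,l1+l2,n):
        if s<=l1:
            a=a0_+np.sign(e_-a0_)*s/98; out.append(lc+(98-d)*np.array([np.cos(a),np.sin(a)]))
        else:
            b=b0-(s-l1)/62; out.append(hc+(62+d)*np.array([np.cos(b),np.sin(b)]))
    return np.array(out),l1+l2
P,l=path(7,0);print(P.round(1),l)
print("path0 standoff 6mm out world",fx(q,np.c_[path(2,-6)[0],[8,8]]))
E
```

```text
[[-20.7 102. ]
 [-33.2  71.7]
 [-35.   39. ]
 [-25.9   7.5]
 [ -8.1 -20.1]
 [ -0.4 -51.7]
 [ -9.8 -82.9]] 197.50185590939253
path0 standoff 6mm out world [[ 0.54143503  0.00875305  0.008     ]
 [ 0.54759506 -0.17629885  0.008     ]]
```

jog_arm --moves '[{"tx": 0.0, "ty": 0.0, "tz": -2.0, "spin": 0.0}, {"tx": 0.0, "ty": 0.0, "tz": -5.0, "spin": 0.0}, {"tx": 0.0, "ty": 0.0, "tz": -6.0, "spin": 0.0}, {"tx": 0.0, "ty": 0.0, "tz": -6.0, "spin": 0.0}]'

```text
t: 13.78
ee_pos: [0.5282, -0.3848, 0.3044]
ee_rot: [3.141, 0.0, 1.544]
force: [-0.8, -0.3, -4.6]
gripper_width: 0.314
gripper_force: 59.8
```

```bash
python3 - <<'E'
from h import *
go([.531,.009,.300],88.5)
E
```

```text
tx 39.37 ty -0.77 tz 0.42 spin -0.0
```

jog_arm --moves '[{"tx": 39.4, "ty": -0.8, "tz": 0.4, "spin": 0.0}, {"tx": 39.4, "ty": -0.8, "tz": 0.4, "spin": 0.0}, {"tx": 39.4, "ty": -0.8, "tz": 0.4, "spin": 0.0}, {"tx": 39.4, "ty": -0.8, "tz": 0.4, "spin": 0.0}, {"tx": 39.4, "ty": -0.8, "tz": 0.4, "spin": 0.0}, {"tx": 39.4, "ty": -0.8, "tz": 0.4, "spin": 0.0}, {"tx": 39.4, "ty": -0.8, "tz": 0.4, "spin": 0.0}, {"tx": 39.4, "ty": -0.8, "tz": 0.4, "spin": 0.0}]'

```text
t: 14.78
ee_pos: [0.5305, 0.0104, 0.2994]
ee_rot: [-3.14, -0.0, 1.546]
force: [-0.4, -0.1, -4.7]
gripper_width: 0.311
gripper_force: 59.8
```

```bash
python3 - <<'E'
from h import *
print(pose()[0]);go([.537,.011,.256],88.5)
E
```

```text
[0.53045737 0.01036966 0.29936114]
tx 0.08 ty 0.66 tz 4.34 spin 0.1
```

jog_arm --moves '[{"tx": 0.0, "ty": 0.3, "tz": 2.0, "spin": 0.0}, {"tx": 0.1, "ty": 0.6, "tz": 4.0, "spin": 0.0}, {"tx": 0.1, "ty": 0.6, "tz": 4.5, "spin": 0.0}, {"tx": 0.1, "ty": 0.6, "tz": 4.5, "spin": 0.0}]'

```text
t: 15.28
ee_pos: [0.5367, 0.0093, 0.255]
ee_rot: [-3.141, 0.0, 1.543]
force: [0.6, -0.1, -4.5]
gripper_width: 0.311
gripper_force: 59.9
```

```bash
python3 - <<'E'
from h import *
print(pose()[0],r.state()["force"]);d=r.read_camera("wrist");cv2.imwrite("pics/w6.png",d["img"][100:400,150:450])
t=r.read_camera("top")
E
```

```text
[0.53673171 0.00929151 0.25502473] [ 0.58649669 -0.09418315 -4.50040095]
```

View pics/w6.png

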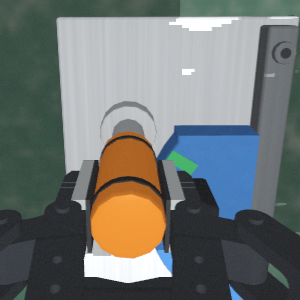

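The stylus hangs just above the plate with its foot beside the edge at the green mark (green at crop (182,162)). I'll lower it onto the plate.

jog_arm --moves '[{"tx": 0.0, "ty": 0.0, "tz": 0.08, "spin": 0.0}, {"tx": 0.0, "ty": 0.0, "tz": 0.15, "spin": 0.0}, {"tx": 0.0, "ty": 0.0, "tz": 0.15, "spin": 0.0}]'

```text
t: 15.75
ee_pos: [0.5368, 0.0102, 0.2538]
ee_rot: [3.141, 0.0, 1.544]
force: [-0.1, -0.1, -3.6]
gripper_width: 0.309
gripper_force: 59.9
```

```bash
cat >> h.py <<'E'
lc=np.array([62.4,50]);hc=np.array([-62.4,-50])
a0=np.arctan2(42.4,-67.8)%(2*np.pi);a1=np.arctan2(-61.3,-76.5)%(2*np.pi)
b0=np.arctan2(38.7,48.3);l1=98*(a1-a0)
def path(s,d):
    "foot centre at arc length s (mm), pushed d mm past contact"
    if s<=l1: a=a0+s/98;return lc+(98-d)*np.array([np.cos(a),np.sin(a)])
    b=b0-(s-l1)/62;return hc+(62+d)*np.array([np.cos(b),np.sin(b)])
def tofix(p):
    q=np.load("q.npy");c,s=np.cos(q[2]),np.sin(q[2]);v=(np.array(p)[:2]-q[:2])*1000
    return np.array([c*v[0]+s*v[1],-s*v[0]+c*v[1]])
E
python3 - <<'E'
from h import *
p=tofix(pose()[0]);print(p,path(0,0),path(0,5.5)-p,l1)
E
```

```text
[-30.46552266 106.42715766] [-20.69006102 101.96192606] [14.43867935 -7.38146214] 120.97138890527981
```

jog_arm --moves '[{"tx": 0.0, "ty": 0.0, "tz": 0.05, "spin": 0.0}, {"tx": 0.0, "ty": 0.0, "tz": 0.05, "spin": 0.0}]'

```text
t: 16.0
ee_pos: [0.537, 0.0101, 0.2535]
ee_rot: [3.141, 0.0, 1.544]
force: [-0.4, -0.5, 2.3]
gripper_width: 0.314
gripper_force: 60.4
```

jog_arm --moves '[{"tx": -0.15, "ty": 0.4, "tz": -0.03, "spin": 0.0}, {"tx": -0.3, "ty": 0.8, "tz": -0.03, "spin": 0.0}, {"tx": -0.45, "ty": 1.2, "tz": -0.03, "spin": 0.0}, {"tx": -0.57, "ty": 1.55, "tz": -0.03, "spin": 0.0}, {"tx": -0.57, "ty": 1.55, "tz": -0.03, "spin": 0.0}, {"tx": -0.57, "ty": 1.55, "tz": -0.03, "spin": 0.0}]'

```text
t: 16.75
ee_pos: [0.5518, 0.004, 0.2534]
ee_rot: [-3.14, -0.0, 1.544]
force: [-6.6, 2.3, 6.4]
gripper_width: 0.316
gripper_force: 61.1
```

```bash
python3 - <<'E'
from h import *
fs=[]
for k in range(4):
    d=r.read_camera("wrist");fs.append(r.state()["force"])
f=np.mean(fs,0);print(f,f@[.848*1,-.53,0]);p=tofix(pose()[0]);print(p,pose()[0],np.hypot(*(p-lc)))
cv2.imwrite("pics/w7.png",d["img"][120:360,200:400])
p0=path(-2,5.5)
for s in range(5,200,5):
    v=(path(s,5.5)-p0)/10;print(s,"tx %.2f ty %.2f"%(v[1],v[0]),end="; ")
E
```

```text
[-5.7701645   1.84086258  6.35514087] -5.868756658219235
[-15.32895165 100.69337732] [0.55176692 0.00403927 0.25340263] 92.79875230046775
5 tx -0.57 ty -0.34; 10 tx -0.98 ty -0.56; 15 tx -1.41 ty -0.76; 20 tx -1.85 ty -0.93; 25 tx -2.30 ty -1.09; 30 tx -2.75 ty -1.22; 35 tx -3.21 ty -1.32; 40 tx -3.67 ty -1.40; 45 tx -4.14 ty -1.46; 50 tx -4.61 ty -1.50; 55 tx -5.09 ty -1.51; 60 tx -5.56 ty -1.50; 65 tx -6.03 ty -1.46; 70 tx -6.50 ty -1.40; 75 tx -6.96 ty -1.31; 80 tx -7.42 ty -1.20; 85 tx -7.87 ty -1.07; 90 tx -8.32 ty -0.92; 95 tx -8.76 ty -0.74; 100 tx -9.18 ty -0.54; 105 tx -9.60 ty -0.32; 110 tx -10.01 ty -0.08; 115 tx -10.40 ty 0.18; 120 tx -10.78 ty 0.47; 125 tx -11.19 ty 0.79; 130 tx -11.65 ty 1.09; 135 tx -12.13 ty 1.34; 140 tx -12.63 ty 1.56; 145 tx -13.15 ty 1.73; 150 tx -13.67 ty 1.87; 155 tx -14.21 ty 1.96; 160 tx -14.75 ty 2.00; 165 tx -15.30 ty 2.01; 170 tx -15.84 ty 1.97; 175 tx -16.38 ty 1.88; 180 tx -16.91 ty 1.75; 185 tx -17.42 ty 1.58; 190 tx -17.93 ty 1.37; 195 tx -18.41 ty 1.12;
```

View pics/w7.png

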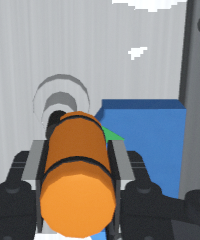

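jog_arm --moves '[{"tx": 0.0, "ty": 0.0, "tz": -0.05, "spin": 0.0}, {"tx": 0.0, "ty": 0.0, "tz": -0.05, "spin": 0.0}]'

```text
t: 17.2
ee_pos: [0.5521, 0.0039, 0.2537]
ee_rot: [-3.141, -0.0, 1.544]
force: [-1.4, -0.3, -4.4]
gripper_width: 0.316
gripper_force: 59.9
```

```bash
python3 - <<'E'
from h import *
fs=[]
for k in range(4):
    d=r.read_camera("top");fs.append(r.state()["force"])
f=np.mean(fs,0);print(f,f@[.848*1,-.53,0]);p=tofix(pose()[0]);print(p,pose()[0],np.hypot(*(p-lc)))
E
```

```text
[-1.74890769  1.17536007 -4.8291464 ] -2.1060145553589003
[-14.97285201 100.6491008 ] [0.55212178 0.00398597 0.25378756] 92.4764274872194
```

jog_arm --moves '[{"tx": 0.0, "ty": 0.0, "tz": 0.03, "spin": 0.0}, {"tx": 0.0, "ty": 0.0, "tz": 0.03, "spin": 0.0}]'

```text
t: 17.65
ee_pos: [0.5522, 0.004, 0.2536]
ee_rot: [-3.142, -0.0, 1.544]
force: [-2.5, 1.3, -4.3]
gripper_width: 0.313
gripper_force: 59.9
```

jog_arm --moves '[{"tx": 0.0, "ty": 0.0, "tz": 0.02, "spin": 0.0}, {"tx": 0.0, "ty": 0.0, "tz": 0.02, "spin": 0.0}]'

```text
t: 17.9
ee_pos: [0.5522, 0.004, 0.2535]
ee_rot: [3.141, 0.0, 1.544]
force: [-1.6, 0.9, -1.9]
gripper_width: 0.309
gripper_force: 59.9
```

jog_arm --moves '[{"tx": -0.57, "ty": -0.34, "tz": 0.0, "spin": 0.0}, {"tx": -0.98, "ty": -0.56, "tz": 0.0, "spin": 0.0}, {"tx": -1.41, "ty": -0.76, "tz": 0.0, "spin": 0.0}, {"tx": -1.85, "ty": -0.93, "tz": 0.0, "spin": 0.0}, {"tx": -2.3, "ty": -1.09, "tz": 0.0, "spin": 0.0}, {"tx": -2.75, "ty": -1.22, "tz": 0.0, "spin": 0.0}]'

```text
t: 18.65
ee_pos: [0.5391, -0.0235, 0.2535]
ee_rot: [3.142, -0.0, 1.544]
force: [-1.1, 3.4, -1.3]
gripper_width: 0.312
gripper_force: 60.0
```

```bash
cat > st.py <<'E'
from h import *
import sys
fs=[]
for k in range(3): r.read_camera("top");fs.append(r.state()["force"])
f=np.mean(fs,0);p=tofix(pose()[0]);s=float(sys.argv[1])
n=(path(s,5.5)-path(s,0))/5.5;t=(path(s+.5,0)-path(s-.5,0))
q=np.load("q.npy");c,sn=np.cos(q[2]),np.sin(q[2]);g=np.array([c*f[0]+sn*f[1],-sn*f[0]+c*f[1]])
print("z %.4f fz %.1f push %.1f drag %.1f"%(pose()[0][2],f[2],-g@n,-g@t),"pos err",(p-path(s,5.5)).round(1))
b=path(s,5.5)
for k in range(5,41,5):
    v=(path(min(s+k,197.5),5.5)-b)/10;print(s+k,"tx %.2f ty %.2f"%(v[1],v[0]),end="; ")
E
python3 st.py 30
```

```text
z 0.2535 fz -0.7 push 1.7 drag 2.2 pos err [-0.1 -0.2]
35.0 tx -0.46 ty -0.11; 40.0 tx -0.92 ty -0.19; 45.0 tx -1.39 ty -0.25; 50.0 tx -1.86 ty -0.28; 55.0 tx -2.33 ty -0.29; 60.0 tx -2.81 ty -0.28; 65.0 tx -3.28 ty -0.24; 70.0 tx -3.74 ty -0.18;
```

jog_arm --moves '[{"tx": -0.46, "ty": -0.11, "tz": -0.01, "spin": 0.0}, {"tx": -0.92, "ty": -0.19, "tz": -0.01, "spin": 0.0}, {"tx": -1.39, "ty": -0.25, "tz": -0.01, "spin": 0.0}, {"tx": -1.86, "ty": -0.28, "tz": -0.01, "spin": 0.0}, {"tx": -2.33, "ty": -0.29, "tz": -0.01, "spin": 0.0}, {"tx": -2.81, "ty": -0.28, "tz": -0.01, "spin": 0.0}, {"tx": -3.28, "ty": -0.24, "tz": -0.01, "spin": 0.0}, {"tx": -3.74, "ty": -0.18, "tz": -0.01, "spin": 0.0}]'

```text
t: 19.8
ee_pos: [0.5364, -0.0609, 0.2536]
ee_rot: [-3.141, 0.0, 1.544]
force: [-1.8, 3.0, -1.9]
gripper_width: 0.311
gripper_force: 60.1
```

```bash
python3 st.py 70
```

```text
z 0.2536 fz -2.0 push 1.7 drag 1.5 pos err [-0.1 -0.2]
75.0 tx -0.46 ty 0.08; 80.0 tx -0.92 ty 0.19; 85.0 tx -1.38 ty 0.33; 90.0 tx -1.82 ty 0.48; 95.0 tx -2.26 ty 0.66; 100.0 tx -2.69 ty 0.86; 105.0 tx -3.10 ty 1.08; 110.0 tx -3.51 ty 1.32;
```

jog_arm --moves '[{"tx": -0.46, "ty": 0.08, "tz": 0.0, "spin": 0.0}, {"tx": -0.92, "ty": 0.19, "tz": 0.0, "spin": 0.0}, {"tx": -1.38, "ty": 0.33, "tz": 0.0, "spin": 0.0}, {"tx": -1.82, "ty": 0.48, "tz": 0.0, "spin": 0.0}, {"tx": -2.26, "ty": 0.66, "tz": 0.0, "spin": 0.0}, {"tx": -2.69, "ty": 0.86, "tz": 0.0, "spin": 0.0}, {"tx": -3.1, "ty": 1.08, "tz": 0.0, "spin": 0.0}, {"tx": -3.51, "ty": 1.32, "tz": 0.0, "spin": 0.0}]'

```text
t: 20.95
ee_pos: [0.5488, -0.0963, 0.2536]
ee_rot: [-3.142, 0.0, 1.544]
force: [-2.6, 0.6, -3.5]
gripper_width: 0.313
gripper_force: 60.0
```

```bash
python3 st.py 110
```

```text
z 0.2536 fz -4.0 push 1.4 drag 0.4 pos err [ 0.1 -0.2]
115.0 tx -0.39 ty 0.26; 120.0 tx -0.77 ty 0.54; 125.0 tx -1.19 ty 0.87; 130.0 tx -1.65 ty 1.16; 135.0 tx -2.13 ty 1.42; 140.0 tx -2.63 ty 1.64; 145.0 tx -3.14 ty 1.81; 150.0 tx -3.67 ty 1.94;
```

jog_arm --moves '[{"tx": 0.0, "ty": 0.05, "tz": 0.03, "spin": 0.0}, {"tx": -0.39, "ty": 0.3, "tz": 0.03, "spin": 0.0}, {"tx": -0.77, "ty": 0.58, "tz": 0.03, "spin": 0.0}, {"tx": -1.19, "ty": 0.91, "tz": 0.03, "spin": 0.0}, {"tx": -1.65, "ty": 1.2, "tz": 0.03, "spin": 0.0}, {"tx": -2.13, "ty": 1.46, "tz": 0.03, "spin": 0.0}, {"tx": -2.63, "ty": 1.68, "tz": 0.03, "spin": 0.0}, {"tx": -3.14, "ty": 1.85, "tz": 0.03, "spin": 0.0}]'

```text
t: 22.1
ee_pos: [0.5662, -0.1278, 0.2532]
ee_rot: [-3.141, -0.001, 1.544]
force: [-3.5, 3.6, 0.9]
gripper_width: 0.311
gripper_force: 61.9
```

```bash
python3 st.py 145
```

```text
z 0.2532 fz 2.2 push 2.3 drag 3.6 pos err [ 0.3 -0.1]
150.0 tx -0.53 ty 0.13; 155.0 tx -1.06 ty 0.22; 160.0 tx -1.61 ty 0.27; 165.0 tx -2.15 ty 0.27; 170.0 tx -2.69 ty 0.23; 175.0 tx -3.23 ty 0.15; 180.0 tx -3.76 ty 0.02; 185.0 tx -4.28 ty -0.15;
```

jog_arm --moves '[{"tx": 0.0, "ty": 0.0, "tz": -0.025, "spin": 0.0}, {"tx": -0.53, "ty": 0.13, "tz": -0.025, "spin": 0.0}, {"tx": -1.06, "ty": 0.22, "tz": -0.025, "spin": 0.0}, {"tx": -1.61, "ty": 0.27, "tz": -0.025, "spin": 0.0}, {"tx": -2.15, "ty": 0.27, "tz": -0.025, "spin": 0.0}]'

```text
t: 22.88
ee_pos: [0.5685, -0.1499, 0.2535]
ee_rot: [3.142, 0.0, 1.544]
force: [-2.6, 1.9, -2.3]
gripper_width: 0.311
gripper_force: 61.1
```

```bash
python3 st.py 165
```

```text
z 0.2535 fz -2.8 push 1.5 drag 0.4 pos err [ 0.2 -0.3]
170.0 tx -0.54 ty -0.04; 175.0 tx -1.08 ty -0.13; 180.0 tx -1.61 ty -0.25; 185.0 tx -2.13 ty -0.42; 190.0 tx -2.63 ty -0.63; 195.0 tx -3.11 ty -0.88; 200.0 tx -3.35 ty -1.02; 205.0 tx -3.35 ty -1.02;
```

jog_arm --moves '[{"tx": -0.54, "ty": -0.04, "tz": 0.01, "spin": 0.0}, {"tx": -1.08, "ty": -0.13, "tz": 0.01, "spin": 0.0}, {"tx": -1.61, "ty": -0.25, "tz": 0.01, "spin": 0.0}, {"tx": -2.13, "ty": -0.42, "tz": 0.01, "spin": 0.0}, {"tx": -2.63, "ty": -0.63, "tz": 0.01, "spin": 0.0}, {"tx": -3.11, "ty": -0.88, "tz": 0.01, "spin": 0.0}, {"tx": -3.35, "ty": -1.02, "tz": 0.01, "spin": 0.0}]'

```text
t: 23.9
ee_pos: [0.5572, -0.1829, 0.2535]
ee_rot: [3.141, 0.0, 1.544]
force: [0.3, 3.1, -2.2]
gripper_width: 0.314
gripper_force: 60.9
```

```bash
python3 st.py 197.5; python3 - <<'E'
from h import *
d=r.read_camera("wrist");q=np.load("q.npy");uv=proj(d,fx(q,[(5.4,-92.4,28),(*path(197.5,0),22)]))
print(uv);cv2.imwrite("pics/w8.png",cv2.resize(d["img"][120:370,180:400],None,fx=2.3,fy=2.3))
E
```

```text
z 0.2535 fz -2.4 push 1.6 drag 1.7 pos err [ 0.1 -0. ]
202.5 tx 0.00 ty 0.00; 207.5 tx 0.00 ty 0.00; 212.5 tx 0.00 ty 0.00; 217.5 tx 0.00 ty 0.00; 222.5 tx 0.00 ty 0.00; 227.5 tx 0.00 ty 0.00; 232.5 tx 0.00 ty 0.00; 237.5 tx 0.00 ty 0.00; [[295.50720236 245.0526803 ]
 [270.86093783 227.336961  ]]
```

View pics/w8.png

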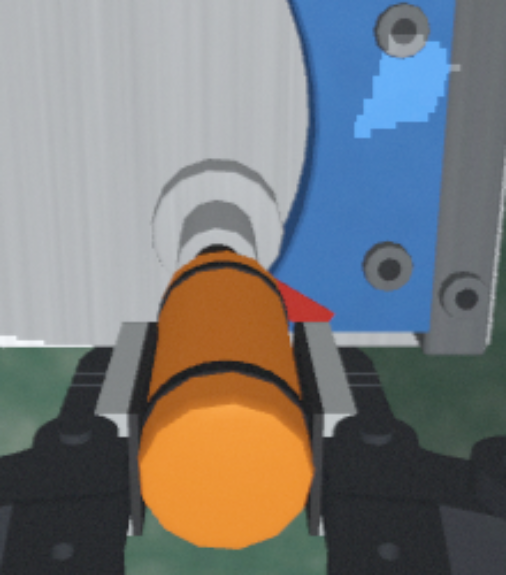

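The foot rests against the edge about 4 mm short of the red mark, lagging by bush deflection. I'll advance it, seat it, relax the bush and release.

jog_arm --moves '[{"tx": -0.2, "ty": -0.12, "tz": 0.0, "spin": 0.0}, {"tx": -0.38, "ty": -0.24, "tz": 0.0, "spin": 0.0}, {"tx": -0.38, "ty": -0.24, "tz": 0.0, "spin": 0.0}, {"tx": -0.38, "ty": -0.24, "tz": 0.03, "spin": 0.0}, {"tx": -0.38, "ty": -0.24, "tz": 0.03, "spin": 0.0}]'

```text
t: 24.72
ee_pos: [0.555, -0.1864, 0.2533]
ee_rot: [3.141, 0.0, 1.544]
force: [-0.5, 2.7, 3.1]
gripper_width: 0.314
gripper_force: 61.3
```

```bash
python3 st.py 197.5; python3 - <<'E'
from h import *
print(path(197.5,1.5)-tofix(pose()[0]))
E
```

```text
z 0.2533 fz 2.8 push 2.1 drag 2.2 pos err [-2.1 -3.8]
202.5 tx 0.00 ty 0.00; 207.5 tx 0.00 ty 0.00; 212.5 tx 0.00 ty 0.00; 217.5 tx 0.00 ty 0.00; 222.5 tx 0.00 ty 0.00; 227.5 tx 0.00 ty 0.00; 232.5 tx 0.00 ty 0.00; 237.5 tx 0.00 ty 0.00; [-1.26288603  5.89552601]
```

jog_arm --moves '[{"tx": 0.3, "ty": -0.07, "tz": 0.0, "spin": 0.0}, {"tx": 0.55, "ty": -0.13, "tz": 0.0, "spin": 0.0}, {"tx": 0.55, "ty": -0.13, "tz": 0.0, "spin": 0.0}]'

```text
t: 25.25
ee_pos: [0.5538, -0.1807, 0.2533]
ee_rot: [3.141, 0.0, 1.544]
force: [1.1, 0.3, 5.3]
gripper_width: 0.311
gripper_force: 61.5
```

```bash
python3 st.py 197.5
```

```text
z 0.2533 fz 4.9 push 0.5 drag 0.7 pos err [-3.4  1.7]
202.5 tx 0.00 ty 0.00; 207.5 tx 0.00 ty 0.00; 212.5 tx 0.00 ty 0.00; 217.5 tx 0.00 ty 0.00; 222.5 tx 0.00 ty 0.00; 227.5 tx 0.00 ty 0.00; 232.5 tx 0.00 ty 0.00; 237.5 tx 0.00 ty 0.00;
```

Relaxed to about 0.8 N. I'll open slightly and rise.

jog_arm --moves '[{"tx": 0.0, "ty": 0.0, "tz": 0.0, "spin": 0.0}, {"tx": 0.0, "ty": 0.0, "tz": 0.0, "spin": 0.0}, {"tx": 0.0, "ty": 0.0, "tz": 0.0, "spin": 0.0}, {"tx": 0.0, "ty": 0.0, "tz": -2.0, "spin": 0.0}, {"tx": 0.0, "ty": 0.0, "tz": -6.0, "spin": 0.0}, {"tx": 0.0, "ty": 0.0, "tz": -12.0, "spin": 0.0}, {"tx": 0.0, "ty": 0.0, "tz": -14.0, "spin": 0.0}, {"tx": 0.0, "ty": 0.0, "tz": -14.0, "spin": 0.0}]' --fingers 0.65

```text
t: 26.4
ee_pos: [0.5539, -0.1809, 0.3947]
ee_rot: [3.139, 0.001, 1.544]
force: [0.1, -0.9, 0.6]
gripper_width: 0.647
gripper_force: 0.0
```

```bash
python3 - <<'E'
from h import *
print(r.state()["force"])
d=r.read_camera("wrist");q=np.load("q.npy");print(proj(d,fx(q,[(*path(197.5,0),8),(*path(197.5,0),22),(5.4,-92.4,28),(0,0,28)])).round())
i=d["img"].copy();X=path(197.5,0);a=np.linspace(0,6.28,60)
for x,y in proj(d,fx(q,np.c_[X[0]+18*np.cos(a),X[1]+18*np.sin(a),a*0+14])): i=cv2.circle(i,(int(x+.5),int(y+.5)),0,(255,0,255),-1)
cv2.imwrite("pics/w9.png",cv2.resize(i[60:330,150:430],None,fx=2.2,fy=2.2))
E
```

```text
[ 0.12279063 -0.89035021  0.62361511]
[[276. 181.]
 [276. 184.]
 [291. 194.]
 [286.  98.]]
```

View pics/w9.png

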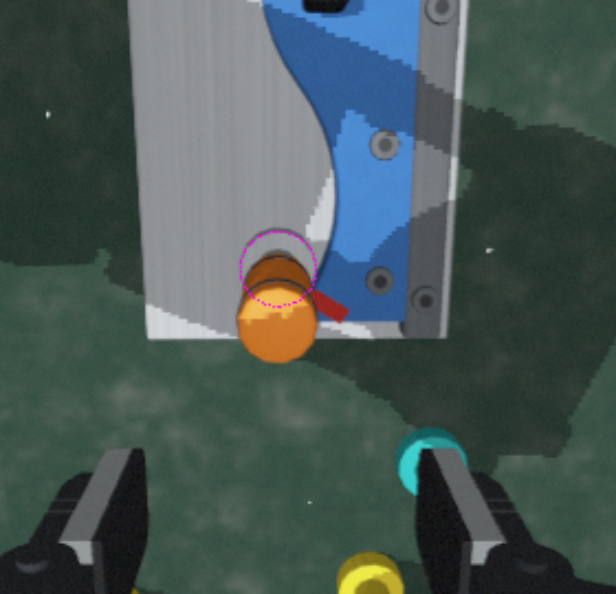

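The stylus stands upright at crop (278,268), within about 1 mm of the predicted contact circle at the red mark. The curved edge is unbroken across the joint, and the robot is clear of everything.

```bash
python3 -c "
from rig import r
print(r.close_job())"
```

```text
the job is handed in; nothing more can be done
None
```

I closed the template against the fence and the fixed half, ran the stylus along the edge from green to red, left it standing upright at the red mark, and handed the job in at about 26 s; no verdict came back.

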